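# Pack the writing set into the two-layer pen chest

### The arm

A 6-joint arm with a two-finger parallel gripper is mounted at the origin on a cart in front of the work surface, level with it; the furniture and walls round the work are solid. World frame = base frame: x ahead of the robot, y to its left, z up, the work surface at z = 0. Lengths are in m, angles in rad, forces in N, time in s.
With the tool pointing down it reaches from about 0.2 to 0.875 m from the base axis. Payload 3.4 kg.
Tool frame: the origin (TCP) lies between the finger pads; the fingertips stand 25 mm ahead of it and the grasp point (between the pads) lies 6 mm ahead of it (r.nose_length is the z of the fingertips in the tool frame, in m); z points along the fingers, x is the direction in which the jaws open and shut, and the axes are right-handed (so a half turn about z gives the same grasp; the last joint's range is limited). The gripper opens to 94 mm and grips with 3 to 60 N. Pads are 16 mm wide; open, the fingers measure 119 mm over their backs; the gripper's body (75 mm by 177 mm) begins 78 mm behind the grasp point.
Start: joints at [1.212, 0.276, 1.505, -0, 1.361, -0.121], TCP at [0.135, 0.559, 0.198] pointing down, gripper open.
Joint ranges: [-2.89, 2.89], [-0.75, 2.08], [0.22, 2.7], [-1.18, 4.32], [0.11, 2.71], [-2.7, 2.7]. Speed limits (rad/s): [2.57, 2.57, 3.14, 3.14, 3.14, 3.14].

### API

Orientations are given as a unit quaternion [w, x, y, z].
In Python, from plant import r, gripper_to, inverse_kinematics, vision, models, telemetry gives the robot as it stands. Calls block until the motion is done:
- r.move_to(position, orientation): joint-space move of the TCP to a pose.
- r.move_l(position, rot=None, vel=0.15, guard=None): straight line of the TCP; rot=None keeps the orientation; vel is the mean speed in m/s. With guard (N) it stops when the force on the tool has changed by that much, and returns True; else False.
- r.movej(angles): joint-space move.
- gripper_to(opening, f_grip=None): finger opening in m; f_grip is the grip in N (None keeps the last); returns when the fingers have stopped.
- r.hold(seconds).
- inverse_kinematics(position, orientation): joint angles nearest the present ones, or None.
- vision.snapshot(name): name is "scene" or "top" or "wrist"; returns the picture (480x640x3 uint8, red, green, blue); there is no depth.
- vision.get_calibration(name): a dict with "fx", "fy", "cx", "cy" (pixels), "position" and "orientation" of the camera in the world. Camera axes: x right, y down, z forward; pixel columns grow to the right and rows downward; lengths in m; the calibration is good to about 2 mm. A picture is of the moment at which its call begins: read the wrist's pose just before it. get_calibration takes no time and is no camera call; for the wrist camera it gives the pose at the moment of the call.
A pose or a line that the arm cannot do raises r.PlanningError and nothing moves.
- r.sign_off(): hands the job in, once; it reports no verdict.
Trained networks look in the newest picture that a camera, given by its name, has taken for a name from the list of things; names that differ only in an ending like _2 or _b are one class to them, and where a whole thing is asked for, a point or a joint stands for the part that bears it (a point fixed in the world has none). Each returns a list of dicts, best first, with "score" (0 to 1); they miss things now and then, are a little off and sometimes report something else, mostly with a low value. They report only what shows in the picture. A call takes as long as a camera call.
- models.boxes_of(thing, camera): "at" ([x, y, z] in m, in world coordinates, good to about 4 mm: the middle of the surface that is visible of it).
- models.regions_of(thing, camera): "pixels" (480x640 bool, what is visible of it).
- models.mark_of(thing, camera): "at" ([x, y, z] in m, in world coordinates, good to about 4 mm: a listed point, or the origin of a listed thing).
Readings, each from a call of its own:
- telemetry.current_t(): time.
- telemetry.current_joints(): joint angles.
- telemetry.current_dq(): joint speeds.
- telemetry.current_joint_efforts(): joint torques, N m.
- telemetry.current_ee_pos(): TCP position.
- telemetry.current_tool_rot(): TCP orientation.
- telemetry.current_wrist_force(): force on the tool from outside, world axes, zero at the start.
- telemetry.current_torque(): the same for the moment, N m.
- telemetry.current_opening(): finger opening in m.
Only numpy, scipy, OpenCV 4.12 (cv2) and the standard library are available. Lean on these libraries where they do the work, as an engineer would, in place of code of your own. Each camera call takes 0.05 s, during which the arm holds its last target.

### The job

Pack the pens and markers that lie on the near half of the desk, beside the open two-layer pen chest: first lay every slim pen across the two rails inside the chest, each in its own pair of notches, then lower the divider board over them so that it lies flat on its ledges, then lay every thick marker across the divider's rails in the same way, and close the lid fully. Leave everything else where it is, the things along the far edge of the desk too.

Things in the scene. Friction and masses are not known exactly. Their poses are not given: they have to be found in the camera images.
- chest: open wooden pen chest fixed on the desk, outside 172 x 232 x 68 mm (its x, y, z), walls 6 mm, floor 4 mm, so 160 x 220 mm inside. Origin: centre of its underside, on the desk. x points to the hinged back, y to its left (its front faces the robot), z up. Pens and markers lie along its x.
- low_rest (a point): centre of the lower layer, level with the notch floors, 20 mm above the chest's underside; axes as the chest's. Two rails 10 mm thick run along y at x = -40 and +40 mm, only the floor between them. Each has notches 13 mm wide, 5 mm deep, shoulders rounded, at y = -69, -23, +23, +69 mm. A slim pen laid along x in a facing pair of notches has its centre 5 mm above this point.
- ledge_level (a point): centre of the chest at the height of its two ledges, 33 mm above its underside; axes as the chest's. A ledge 10 mm wide runs along the inside of each y wall; the divider board lies on both, its underside at this height, its centre here.
- divider_grip (a point): divider board: loose wooden board 152 x 212 x 4 mm (x, y, z), 0.12 to 0.2 kg, flat on the desk at first. In its middle a grip ridge, 50 mm long in x, 10 mm thick in y, 14 mm high above the board; this point is the middle of the ridge, 11 mm above the board's underside. Axes as the board's. It fits the chest with its x along the chest's x, either way round, 4 mm play each side.
- divider_rest (a point): centre of the upper layer, level with the notch floors of its rails, 14 mm above the board's underside; axes as the board's. Two rails 10 mm thick run along y at x = -40 and +40 mm. Each has notches 20 mm wide, 5 mm deep, shoulders rounded, at y = -78, -36, +36, +78 mm. A thick marker laid along x in a facing pair has its centre 8.5 mm above this point.
- chest_lid (a joint): lid of the chest, hinged along the top of its back wall; rad, 0 = shut flat on the rim, 1.6 to 1.8 = standing open, stop at 1.85. Stiff hinge (friction 0.3 N m): it stays where it is left. A panel 172 mm deep, 232 mm wide, 8 mm thick, 0.22 kg; shut, it covers heights 68 to 77 mm above the chest's underside.
- lid_hinge (a point): point on the lid's hinge axis: chest x = +86, y = 0, z = 68 mm; axes as the chest's; the hinge axis runs along y
- lid_edge (a point): middle of the lid's free edge at half its thickness, 172 mm from the hinge axis; the top edge, some 0.24 m above the desk, while the lid is open. A brass finger tab sticks out 7 mm there, 36 mm wide
- pen_1_mid (a point): slim pen (10 mm thick, 137 mm long, 12 g) lying on the desk, may be absent; this point is its middle, half-way up (5 mm); its y axis runs along the pen
- pen_2_mid (a point): slim pen (10 mm thick, 137 mm long, 12 g) lying on the desk, may be absent; this point is its middle, half-way up (5 mm); its y axis runs along the pen
- pen_3_mid (a point): slim pen (10 mm thick, 137 mm long, 12 g) lying on the desk, may be absent; this point is its middle, half-way up (5 mm); its y axis runs along the pen
- marker_1_mid (a point): thick marker (17 mm thick, 124 mm long, 18 g) lying on the desk, may be absent; this point is its middle, half-way up (8.5 mm); its y axis runs along the marker
- marker_2_mid (a point): thick marker (17 mm thick, 124 mm long, 18 g) lying on the desk, may be absent; this point is its middle, half-way up (8.5 mm); its y axis runs along the marker
- marker_3_mid (a point): thick marker (17 mm thick, 124 mm long, 18 g) lying on the desk, may be absent; this point is its middle, half-way up (8.5 mm); its y axis runs along the marker
- tape_roll: bystander: roll of paper tape lying flat, 65 mm across, 19 mm high; origin under its centre
- eraser: bystander: eraser, 21 x 46 x 13 mm; origin under its centre
- glue_stick: bystander: glue stick standing upright, 28 mm across, 88 mm high; origin under its centre

How it is judged:
By the outcome, as a careful person would: the job done as asked, in the order asked, and still so for the second after the job is handed in, with the robot touching nothing.
Of pen_1, pen_2, pen_3 only 2 to 3 are there at a start; the rules pass over those that are not, and their reading is None.
Of marker_1, marker_2, marker_3 only 2 to 3 are there at a start; the rules pass over those that are not, and their reading is None.
At some moment in a run one of marker_1, marker_2, marker_3, divider may be knocked a few centimetres aside while the robot is not near it.
Once in a run the grip may slacken for a moment while it holds something.
It also fails if it takes over 210 s, if anything falls off the work surface, if the arm or the gripper's body presses on something with over 40 N, if the wrist force passes 120 N, or if a joint passes its speed limit or range.

## Working session

There is one attempt and no reset: what is moved stays moved. The work goes in short steps, each a Python script; the robot and the scene stay as the last script left them, time stands still between calls to the robot, and variables do not carry over. Pictures are saved under pics/ and viewed, and the job is handed in when it is done.

```bash
ls; mkdir -p pics; python3 - <<'E'
from plant import r, gripper_to, inverse_kinematics, vision, models, telemetry
import cv2
print(telemetry.current_t())
for n in ("scene","top","wrist"):
    im=vision.snapshot(n); cv2.imwrite(f"pics/a_{n}.png",im[:,:,::-1]); print(n,vision.get_calibration(n))
print(telemetry.current_t(), r.nose_length)
E
```

```text
pics
0.0
scene {'fx': 467.72412512545407, 'fy': 467.72412512545407, 'cx': 318.6911102777217, 'cy': 238.99423695153686, 'position': array([-0.21021713, -0.93598804,  0.60228014]), 'orientation': array([-0.51142527,  0.78440455, -0.29301499,  0.19312147])}
top {'fx': 525.4865238383584, 'fy': 525.4865238383584, 'cx': 316.0546390764944, 'cy': 234.6482718833243, 'position': array([ 0.33393222, -0.03181566,  1.25021542]), 'orientation': array([-0.05287483,  0.70560685, -0.70322922,  0.06922341])}
wrist {'fx': 347.8306340319657, 'fy': 347.8306340319657, 'cx': 318.5356546810886, 'cy': 244.48701428327752, 'position': array([0.06782743, 0.57557937, 0.38409296]), 'orientation': array([0.09585734, 0.77997797, 0.61393593, 0.07435334])}
0.15 0.025
```

View pics/a_top.png

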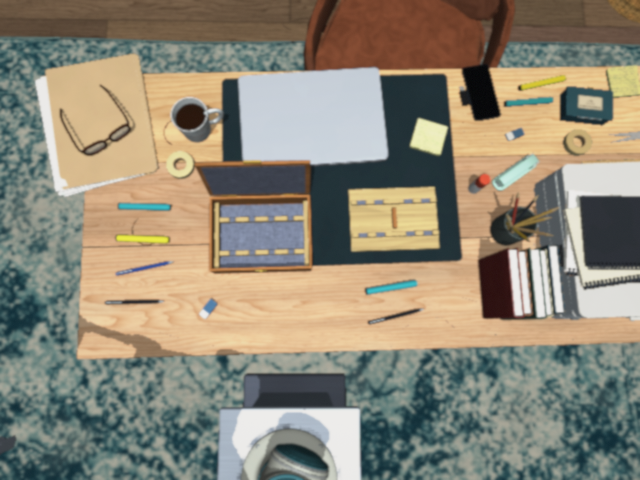

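View pics/a_scene.png

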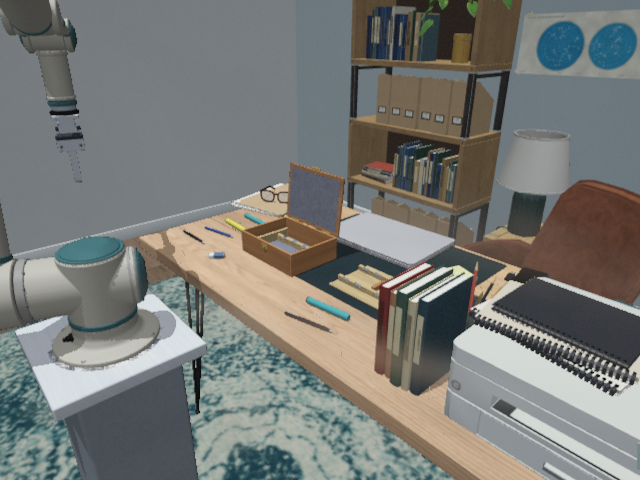

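View pics/a_wrist.png

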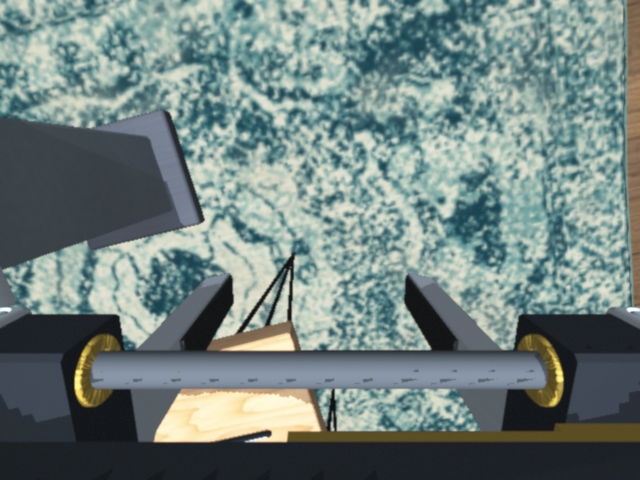

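The top view shows the open chest at about (261,235) and the divider at (394,218). The slim pens are at (145,267), (133,301) and (395,316). The markers are at (144,207), (143,239) and (391,287). Lookalike markers lie at the far edge at (541,82) and (529,102), and those stay put.

```bash
cat > h.py <<'E'
from plant import r, gripper_to, inverse_kinematics, vision, models, telemetry
import numpy as np, cv2
from scipy.spatial.transform import Rotation as R
def rot(q): return R.from_quat([q[1],q[2],q[3],q[0]])
def wxyz(Rm):
    q=Rm.as_quat(); return np.array([q[3],q[0],q[1],q[2]])
def ray(c,px):
    d=np.array([(px[0]-c['cx'])/c['fx'],(px[1]-c['cy'])/c['fy'],1.]); return rot(c['orientation']).apply(d)
def plane(c,px,z):
    d=ray(c,px); p=np.array(c['position']); return p+d*(z-p[2])/d[2]
def proj(c,P):
    p=rot(c['orientation']).inv().apply(np.asarray(P,float)-np.array(c['position'])); return np.array([c['fx']*p[...,0]/p[...,2]+c['cx'],c['fy']*p[...,1]/p[...,2]+c['cy']]).T
def down(yaw):
    # tool z down, tool x (jaw axis) at angle yaw in world xy
    x=np.array([np.cos(yaw),np.sin(yaw),0]); z=np.array([0,0,-1.]); y=np.cross(z,x)
    return wxyz(R.from_matrix(np.array([x,y,z]).T))
def snap(n,f=None):
    c=vision.get_calibration(n); im=vision.snapshot(n)
    if f: cv2.imwrite(f"pics/{f}.png",im[:,:,::-1])
    return c,im
def maskaxis(c,m,z):
    """centre, axis yaw, length, width in world of mask pixels projected on plane z"""
    ys,xs=np.nonzero(m); P=np.array([plane(c,(x,y),z)[:2] for x,y in zip(xs,ys)])
    (cx,cy),(w,h),a=cv2.minAreaRect((P*1000).astype(np.float32))
    mu=P.mean(0); u,s,v=np.linalg.svd(P-mu,full_matrices=False)
    return mu,np.arctan2(v[0][1],v[0][0])%np.pi,max(w,h),min(w,h),np.array([cx,cy])/1000
E
python3 - <<'E'
from h import *
np.set_printoptions(precision=4,suppress=True)
c,im=snap("top")
for n in ["pen_1_mid","marker_1_mid","chest","low_rest","ledge_level","divider_grip","divider_rest","lid_hinge","lid_edge","tape_roll","eraser","glue_stick"]:
    print(n,[(np.round(d['at'],3).tolist(),round(d['score'],2)) for d in models.mark_of(n,"top")])
for n,z in (("pen_1_mid",.005),("marker_1_mid",.0085),("chest",.068),("divider_grip",.01)):
    for d in models.regions_of(n,"top"):
        m=d['pixels']; print(n,round(d['score'],2),m.sum(),maskaxis(c,m,z))
print(telemetry.current_t())
E
```

```text
pen_1_mid [([0.359, -0.252, 0.002], 0.67)]
marker_1_mid [([0.423, -0.237, 0.008], 0.81), ([0.595, -0.25, 0.009], 0.72)]
chest [([0.547, 0.072, -0.0], 0.87), ([0.659, 0.07, 0.238], 0.56)]
low_rest [([0.547, 0.07, 0.024], 0.72)]
ledge_level [([0.546, 0.067, 0.033], 0.75)]
divider_grip [([0.594, -0.246, 0.011], 0.88)]
divider_rest [([0.594, -0.25, 0.008], 0.76), ([0.664, -0.447, 0.001], 0.29)]
lid_hinge [([0.634, 0.073, 0.069], 0.96)]
lid_edge [([0.66, 0.069, 0.236], 0.76)]
tape_roll [([0.722, 0.272, 0.003], 0.69)]
eraser [([0.376, 0.193, 0.001], 0.75)]
glue_stick [([0.67, -0.445, 0.006], 0.83), ([0.617, 0.352, 0.009], 0.52)]
pen_1_mid 0.71 171 (array([ 0.3585, -0.2443]), np.float64(1.818715079209093), 121.95118713378906, 7.847965240478516, array([ 0.3589, -0.2465]))
pen_1_mid 0.62 11486 (array([0.5991, 0.0782]), np.float64(0.2685986674365557), 281.85784912109375, 277.1290283203125, array([0.5991, 0.091 ]))
pen_1_mid 0.61 320 (array([0.6189, 0.3497]), np.float64(1.550336285511918), 125.00708770751953, 16.3612003326416, array([0.6195, 0.352 ]))
marker_1_mid 0.92 405 (array([ 0.4274, -0.2406]), np.float64(1.7432861255649303), 128.21961975097656, 19.735559463500977, array([ 0.4277, -0.2394]))
chest 0.77 11609 (array([0.586 , 0.0725]), np.float64(0.29510873292989803), 265.38116455078125, 263.406982421875, array([0.5855, 0.0842]))
chest 0.28 348 (array([0.5297, 0.3324]), np.float64(1.5428375839237392), 119.8623275756836, 15.74724292755127, array([0.53  , 0.3339]))
chest 0.16 5293 (array([ 0.5796, -0.2375]), np.float64(1.6281196435424539), 202.325439453125, 144.37692260742188, array([ 0.5801, -0.2384]))
divider_grip 0.58 5328 (array([ 0.5915, -0.2478]), np.float64(1.604357574600469), 212.8312225341797, 151.67950439453125, array([ 0.5922, -0.2487]))
1.0
```

```bash
python3 - <<'E'
from h import *
np.set_printoptions(precision=4,suppress=True)
p=np.array(telemetry.current_ee_pos());q=telemetry.current_tool_rot();c=vision.get_calibration("wrist")
print(p,rot(q).as_matrix()); T=rot(q)
print(T.inv().apply(np.array(c['position'])-p),(T.inv()*rot(c['orientation'])).as_matrix())
for x,y in ((.42,.33),(.45,-.22),(.45,.07)):
  for yaw in (np.pi/2,-np.pi/2):
    print(x,y,yaw,inverse_kinematics([x,y,.30],down(yaw)))
E
```

```text
[0.1355 0.5589 0.1976] [[ 0.2356  0.9719  0.    ]
 [ 0.9719 -0.2356  0.0001]
 [ 0.0001 -0.     -1.    ]]
[ 0.0005 -0.0697 -0.1871] [[ 1.      0.0006 -0.0003]
 [-0.0005  0.9705  0.241 ]
 [ 0.0004 -0.241   0.9705]]
0.42 0.33 1.5707963267948966 [ 0.5357  0.1728  1.3944 -0.      1.5744 -1.0351]
0.42 0.33 -1.5707963267948966 [ 0.5357  0.1728  1.3944 -0.      1.5744  2.1065]
0.45 -0.22 1.5707963267948966 [-0.5937  0.1201  1.4586 -0.      1.5629 -2.1645]
0.45 -0.22 -1.5707963267948966 [-0.5937  0.1201  1.4586 -0.      1.5629  0.9771]
0.45 0.07 1.5707963267948966 [ 0.0013  0.0478  1.54   -0.      1.5538 -1.5695]
0.45 0.07 -1.5707963267948966 [ 0.0013  0.0478  1.54   -0.      1.5538  1.5721]
```

```bash
python3 - <<'E'
from h import *
import pickle
out={}
for n,(x,y) in dict(L=(.47,.30),C=(.50,.07),Rr=(.47,-.22)).items():
    r.move_to([x,y,.30],down(np.pi/2)); c,im=snap("wrist","w_"+n); out[n]=(c,im)
    for t in ["pen_1_mid","marker_1_mid","low_rest","ledge_level","divider_grip","chest","lid_edge","lid_hinge","eraser"]:
        print(n,t,[(np.round(d['at'],4).tolist(),round(d['score'],2)) for d in models.mark_of(t,"wrist")])
pickle.dump(out,open("w.pkl","wb")); print(telemetry.current_t())
E
```

```text
L pen_1_mid [([0.6141, 0.3496, 0.0107], 0.26)]
L marker_1_mid []
L low_rest [([0.5406, 0.0684, 0.0202], 0.98)]
L ledge_level [([0.5458, 0.0715, 0.0341], 0.66), ([0.6196, 0.3485, 0.0118], 0.29)]
L divider_grip []
L chest [([0.545, 0.0704, 0.005], 0.62)]
L lid_edge []
L lid_hinge [([0.6338, 0.0684, 0.0679], 0.8)]
L eraser [([0.3727, 0.1925, -0.0027], 0.96)]
C pen_1_mid [([0.3597, -0.2472, 0.0023], 0.72)]
C marker_1_mid [([0.4238, -0.2359, 0.0087], 0.74), ([0.5457, 0.0664, 0.0213], 0.23)]
C low_rest [([0.5416, 0.0655, 0.0179], 0.75), ([0.4247, -0.239, 0.0104], 0.28)]
C ledge_level [([0.5461, 0.0734, 0.036], 0.78)]
C divider_grip [([0.6005, -0.2452, 0.0132], 0.79)]
C chest [([0.5455, 0.0692, 0.0024], 0.87), ([0.4724, 0.3441, 0.0057], 0.47)]
C lid_edge [([0.6594, 0.0735, 0.2372], 0.79), ([0.545, 0.0689, 0.004], 0.41)]
C lid_hinge [([0.6299, 0.0686, 0.0688], 0.83), ([0.6566, 0.0727, 0.2384], 0.38)]
C eraser [([0.3718, 0.1911, -0.0022], 0.83), ([0.6555, 0.0763, 0.2371], 0.54)]
Rr pen_1_mid [([0.3595, -0.245, 0.0018], 0.83)]
Rr marker_1_mid [([0.4246, -0.2397, 0.0097], 0.79)]
Rr low_rest []
Rr ledge_level [([0.5463, 0.0742, 0.0387], 0.87), ([0.4227, -0.2388, 0.0109], 0.61)]
Rr divider_grip [([0.5945, -0.2477, 0.0135], 0.98), ([0.424, -0.2365, 0.0078], 0.2)]
Rr chest [([0.5455, 0.0681, 0.0033], 0.68)]
Rr lid_edge [([0.5422, 0.0663, 0.0173], 0.23)]
Rr lid_hinge []
Rr eraser [([0.3731, 0.1895, 0.0007], 0.97)]
6.15
```

View pics/w_L.png

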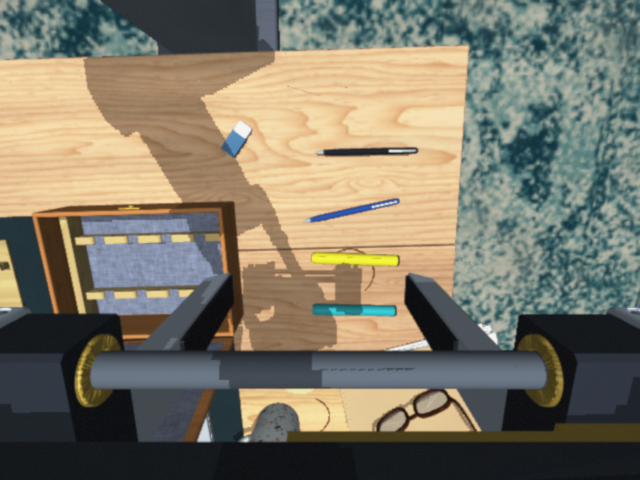

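View pics/w_C.png

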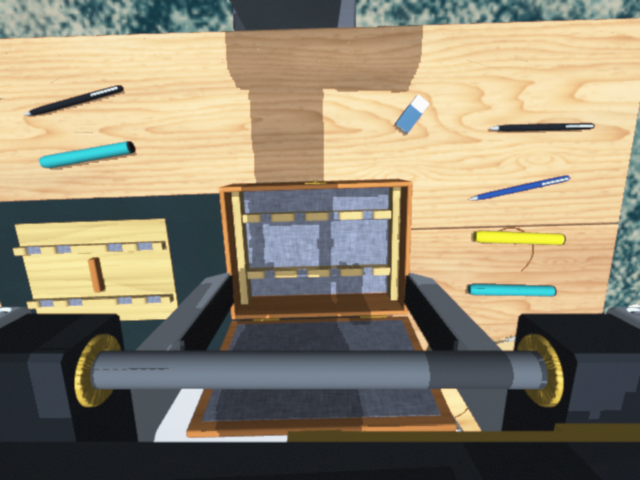

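View pics/w_Rr.png

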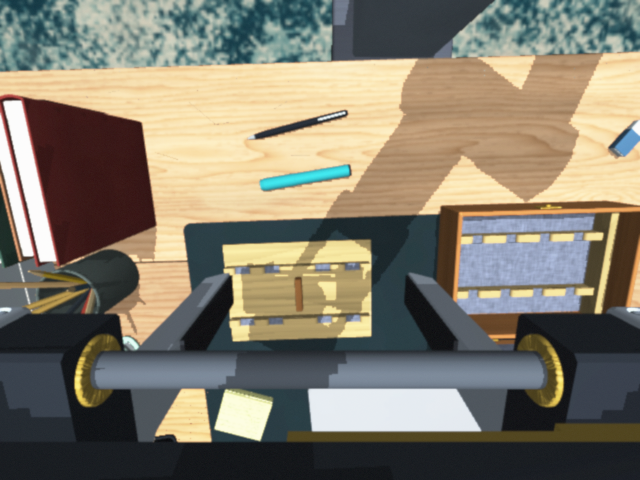

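The left view shows the black pen at (367,151), the blue pen at (354,211), and the yellow and teal markers at (355,259) and (354,310). The right view shows the black pen at (298,125), the teal marker at (305,178) and the divider ridge at (298,294). So there are three pens and three markers. I'll zoom in to measure the chest.

```bash
python3 - <<'E'
from h import *
import pickle
np.set_printoptions(precision=4,suppress=True)
o=pickle.load(open("w.pkl","rb"))
im=o['C'][1][:,:,::-1]
cv2.imwrite("pics/zc.png",cv2.resize(im[175:325,215:420],None,fx=3.8,fy=3.8,interpolation=cv2.INTER_CUBIC))
def seg(key,win,kind,z):
    c,im=o[key]; x0,y0,x1,y1=win
    hsv=cv2.cvtColor(im,cv2.COLOR_RGB2HSV).astype(int); H,S,V=hsv[...,0],hsv[...,1],hsv[...,2]
    m={'teal':(H>82)&(H<97)&(S>150),'yellow':(H>25)&(H<33)&(S>190),'blue':(H>105)&(H<130)&(S>110),'black':(V<75)}[kind]
    w=np.zeros_like(m); w[y0:y1,x0:x1]=1; m=m&w
    n,l,st,ce=cv2.connectedComponentsWithStats(m.astype(np.uint8)); k=1+np.argmax(st[1:,4]); m=l==k
    mu,yaw,L,W,cc=maskaxis(c,m,z); print(key,kind,m.sum(),cc,'yaw',round(yaw,3),round(L,1),round(W,1))
seg('L',(300,135,440,165),'black',.005);seg('C',(470,110,610,140),'black',.005)
seg('L',(290,190,420,230),'blue',.005);seg('C',(450,165,590,210),'blue',.005)
seg('L',(300,245,410,275),'yellow',.0085);seg('C',(460,225,580,250),'yellow',.0085)
seg('L',(300,295,410,325),'teal',.0085);seg('C',(460,275,565,305),'teal',.0085)
seg('Rr',(240,95,365,150),'black',.005);seg('C',(10,75,140,125),'black',.005)
seg('Rr',(240,155,365,200),'teal',.0085);seg('C',(20,130,140,175),'teal',.0085)
E
```

```text
L black 373 [0.3907 0.3645] yaw 1.581 112.5 7.5
C black 413 [0.3906 0.3693] yaw 1.58 117.8 7.5
L blue 328 [0.4696 0.3507] yaw 1.806 123.7 7.0
C blue 357 [0.4692 0.3516] yaw 1.806 122.9 7.1
L yellow 638 [0.5389 0.3533] yaw 1.533 120.4 14.9
C yellow 665 [0.539  0.3542] yaw 1.53 124.6 14.1
L teal 729 [0.6178 0.3534] yaw 1.553 120.7 14.4
C teal 781 [0.6178 0.3546] yaw 1.552 126.1 14.4
Rr black 391 [ 0.3579 -0.2422] yaw 1.8 122.8 7.2
C black 498 [ 0.3581 -0.2429] yaw 1.801 127.1 7.9
Rr teal 915 [ 0.4261 -0.2374] yaw 1.737 121.2 14.0
C teal 959 [ 0.4266 -0.2413] yaw 1.736 121.7 14.2
```

View pics/zc.png

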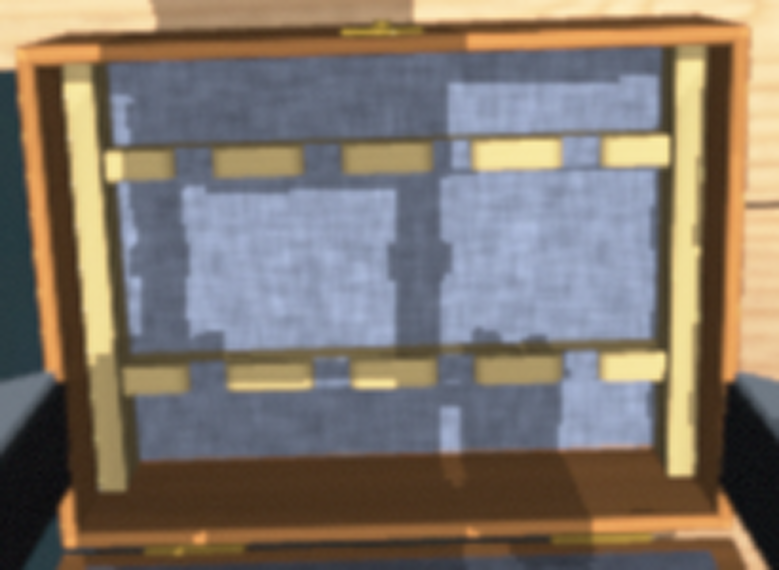

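```bash
python3 - <<'E'
from h import *
import pickle
from scipy.optimize import least_squares
np.set_printoptions(precision=4,suppress=True)
o=pickle.load(open("w.pkl","rb"))
c=o['C'][0]
ys=[-.069,-.023,.023,.069]
Z=np.array([215,175])
# zoom px: front rail notch centers, rear rail
A=[(194,163),(322,160),(452,156),(581,152)]; B=[(208,379),(332,375),(456,371),(580,367)]
px=[(np.array(a)+.5)/3.8-.5+Z for a in A+B]
loc=np.array([[-.04,y,.025] for y in ys]+[[.04,y,.025] for y in ys])
def W(p,l): 
    q=R.from_euler('z',p[2]).apply(l); return q+[p[0],p[1],0]
f=lambda p:(proj(c,W(p,loc))-px).ravel()
s=least_squares(f,[.546,.07,0]); print(s.x,f(s.x).reshape(-1,2))
# corner check with rim outer z=.068
cor=np.array([[-.086,-.116,.068],[-.086,.116,.068],[.086,-.116,.068],[.086,.116,.068]])
print((proj(c,W(s.x,cor))-Z)*3.8)
cor[:,2]=.068
# free heights
g=lambda p:(proj(c,W(p,loc+[0,0,p[3]]))-px).ravel()
s2=least_squares(g,[.546,.07,0,0]); print(s2.x)
def ends(k,a,b):
    c=o[k][0]; P=plane(c,a,.005)[:2];Q=plane(c,b,.005)[:2]; d=P-Q; print(k,(P+Q)/2,np.arctan2(d[1],d[0])%np.pi,np.linalg.norm(d))
ends('L',(316,153),(418,151));ends('L',(308,221),(400,202));ends('Rr',(248,138),(348,112.5))
for k,n in (('L','L'),('C','C'),('Rr','R')):
  pass
im=o['Rr'][1][:,:,::-1]; cv2.imwrite("pics/zd.png",cv2.resize(im[230:350,215:380],None,fx=4.5,fy=4.5,interpolation=cv2.INTER_CUBIC))
im=o['C'][1][:,:,::-1]; cv2.imwrite("pics/zd2.png",cv2.resize(im[210:330,5:185],None,fx=4.4,fy=4.4,interpolation=cv2.INTER_CUBIC))
E
```

```text
[0.5462 0.0699 0.0312] [[-0.5316  0.1827]
 [-0.0058 -0.0662]
 [ 0.04   -0.0533]
 [ 0.3953 -0.0418]
 [-0.3531 -0.1256]
 [-0.1287 -0.0334]
 [ 0.1383  0.0575]
 [ 0.4481  0.1472]]
[[ 10.8107  44.7335]
 [751.0796  21.7913]
 [ 60.8009 547.9904]
 [733.7454 528.9021]]
[ 0.5467  0.0699  0.0312 -0.0024]
L [0.3915 0.3658] 1.5910830828549651 0.13653106479446808
L [0.4718 0.3501] 1.7781436480352322 0.13040798394219266
Rr [ 0.359  -0.2462] 1.8086257162378374 0.1358809659173985
```

View pics/zd.png

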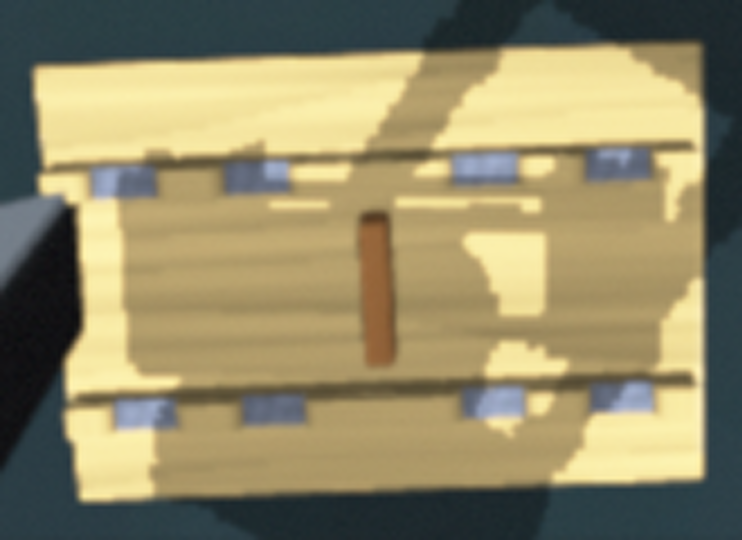

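View pics/zd2.png

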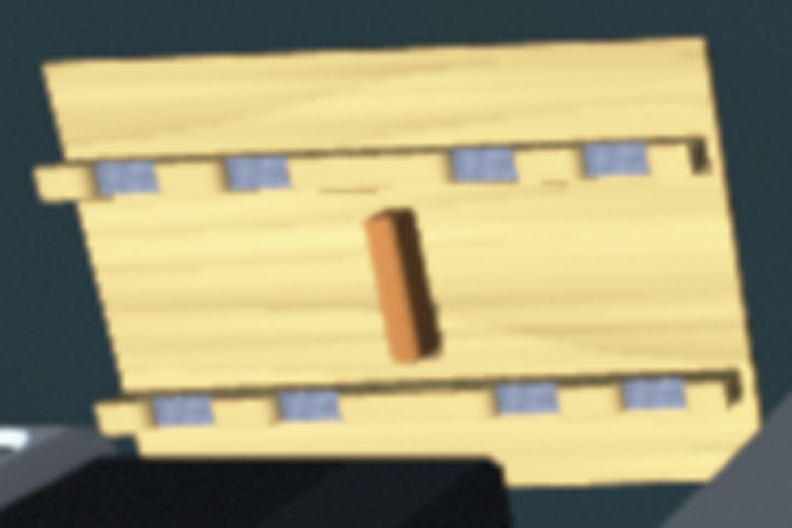

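The two wrist views agree to about 1 mm. The chest fit is at (0.546, 0.070) with yaw 0.031, and the networks give much the same. Starting with the first pen.

```bash
cat >> h.py <<'E'
CH=np.array([.5462,.0699]); CY=.0312
def chest(x,y): return CH+R.from_euler('z',CY).apply([x,y,0])[:2]
def opn(): return telemetry.current_opening()
def wrap(a): return (a+np.pi/2)%np.pi-np.pi/2
def pick(xy,axis,z,open_=.04,f=25,flip=0,lift=.12):
    yaw=wrap(axis-np.pi/2)+flip*np.pi
    gripper_to(open_,f)
    r.move_to([*xy,z+.07],down(yaw))
    g=r.move_l([*xy,z],vel=.12,guard=12)
    gripper_to(0.0,f)
    p=telemetry.current_ee_pos()
    print('grasp',np.round(p,4),'guard',g,'open',round(opn(),4))
    r.move_l([p[0],p[1],lift],vel=.2); print('lifted open',round(opn(),4),'t',round(telemetry.current_t(),1))
def above(y,z=.2,x=0):
    xy=chest(x,y); r.move_to([xy[0]-.10,xy[1],z],down(CY+np.pi/2)); r.move_l([*xy,z],vel=.25); return xy
E
python3 - <<'E'
from h import *
pick((.391,.367),1.586,.0268)
xy=above(.069,.2); print('open',opn())
r.move_l([*xy,.11],vel=.2); c,im=snap("wrist","p1"); print('open',opn(),proj(c,np.array([[*chest(-.04,.069),.025],[*chest(-.04,.023),.025]])))
E
```

```text
grasp [0.391  0.367  0.0268] guard False open 0.0007
lifted open 0.0007 t 11.5
open 0.0003037222725276802
open 0.0007257113653588595 [[317.70661289 197.31836379]
 [258.9342667  197.2681536 ]]
```

View pics/p1.png

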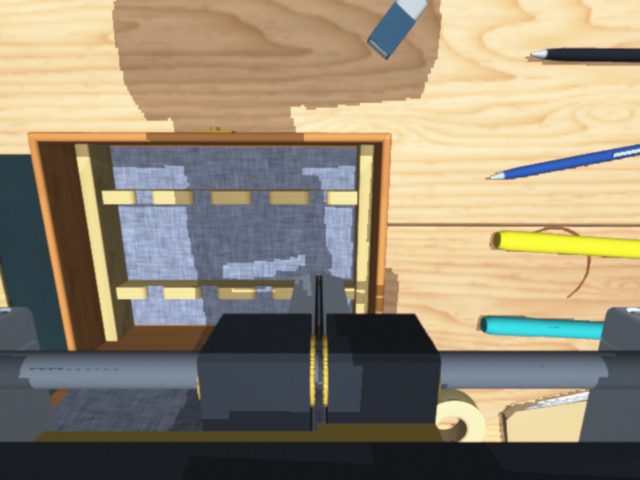

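The gripper came up empty. The black pen is still on the desk with its tip at (530,54). The front notches line up well with the prediction (319 against 317.7). I'll look at the pen again.

```bash
python3 - <<'E'
from h import *
xy=chest(0,.069); r.move_l([*xy,.2],vel=.3); r.move_to([.45,.36,.2],down(CY+np.pi/2)); gripper_to(.06,25)
c,im=snap("wrist","p2"); import pickle; pickle.dump((c,im),open("p2.pkl","wb")); print(telemetry.current_t())
E
```

```text
16.9917
```

View pics/p2.png

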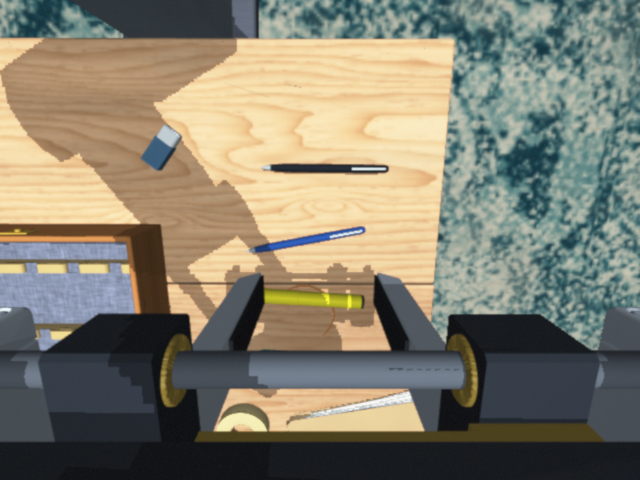

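```bash
cat >> h.py <<'E'
def seg(c,im,win,kind,z):
    x0,y0,x1,y1=win
    hsv=cv2.cvtColor(im,cv2.COLOR_RGB2HSV).astype(int); H,S,V=hsv[...,0],hsv[...,1],hsv[...,2]
    m={'teal':(H>82)&(H<97)&(S>150),'yellow':(H>25)&(H<33)&(S>190),'blue':(H>105)&(H<130)&(S>110),'black':(V<75)}[kind]
    w=np.zeros_like(m); w[y0:y1,x0:x1]=1; m=m&w
    n,l,st,ce=cv2.connectedComponentsWithStats(m.astype(np.uint8)); k=1+np.argmax(st[1:,4]); m=l==k
    return maskaxis(c,m,z)
E
python3 - <<'E'
from h import *
import pickle
c,im=pickle.load(open("p2.pkl","rb"))
print(seg(c,im,(250,150,400,185),'black',.005))
print(plane(c,(262,168),.005),plane(c,(389,168.5),.005))
print(seg(c,im,(240,215,380,265),'blue',.005))
print(plane(c,(250,251),.005),plane(c,(366,230),.005))
print(telemetry.current_ee_pos())
cv2.imwrite("pics/z.png",cv2.resize(im[140:320,220:420,::-1],None,fx=3.5,fy=3.3))
E
```

```text
(array([0.39069727, 0.36181397]), np.float64(1.5926935001731695), 123.52262115478516, 7.3458638191223145, array([0.39087616, 0.37033765]))
[0.39264761 0.29789372 0.005     ] [0.3888361  0.43418855 0.005     ]
(array([0.47132697, 0.3412561 ]), np.float64(1.8074238155201463), 125.49519348144531, 7.593354225158691, array([0.46963681, 0.35034946]))
[0.48538655 0.28357233 0.005     ] [0.45685593 0.41386108 0.005     ]
[0.44996026 0.36002462 0.2000073 ]
```

View pics/z.png

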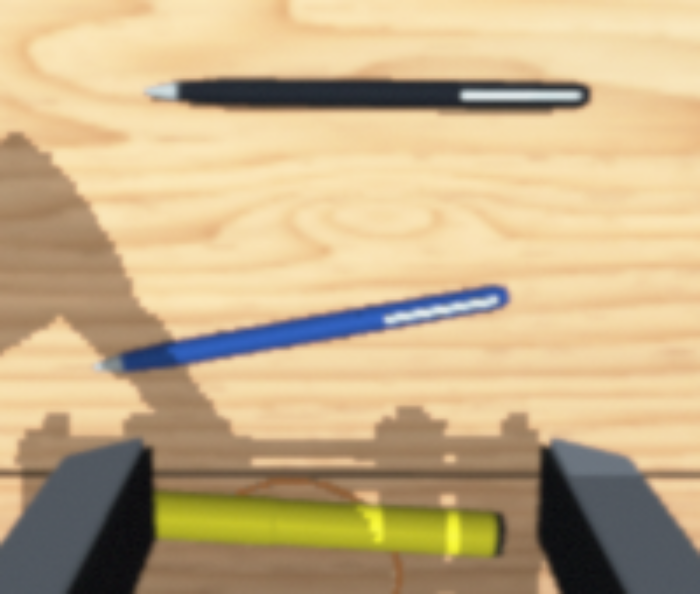

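The pen hasn't moved, so the fingers closed somewhere other than around it. I'll check from just above before descending.

```bash
python3 - <<'E'
from h import *
ct=vision.get_calibration("top"); print(proj(ct,[[.391,.366,.005],[.4718,.350,.005],[.391,.366,.0]]))
gripper_to(.04,25)
r.move_to([.391,.367,.09],down(.02)); c,im=snap("wrist","p3"); print(proj(c,[.391,.367,.005]),telemetry.current_ee_pos())
r.move_l([.391,.367,.04],vel=.15,guard=12); c,im=snap("wrist","p4"); print(proj(c,[.391,.367,.005]),telemetry.current_ee_pos(),telemetry.current_tool_rot())
snap("scene","p4s"); print(telemetry.current_t())
a=cv2.imread("pics/p3.png");b=cv2.imread("pics/p4.png");s=cv2.imread("pics/p4s.png")
cv2.imwrite("pics/p34.png",cv2.resize(np.hstack([a,b]),(800,300)))
cv2.imwrite("pics/p4sz.png",cv2.resize(s[180:300,120:320],None,fx=4,fy=4))
E
```

```text
[[133.3376957  301.37016317]
 [142.25502901 266.94573158]
 [134.018241   301.4702533 ]]
[317.88760062 247.6204015 ] [0.39140215 0.36718837 0.09031074]
[318.10294082 266.16633472] [0.39171465 0.36748439 0.0406933 ] [-4.09186643e-04  9.99949806e-01  9.99488231e-03  5.66898079e-04]
19.6167
```

View pics/p34.png

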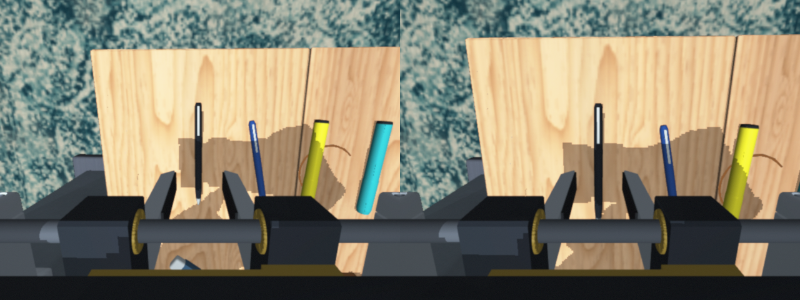

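View pics/p4sz.png

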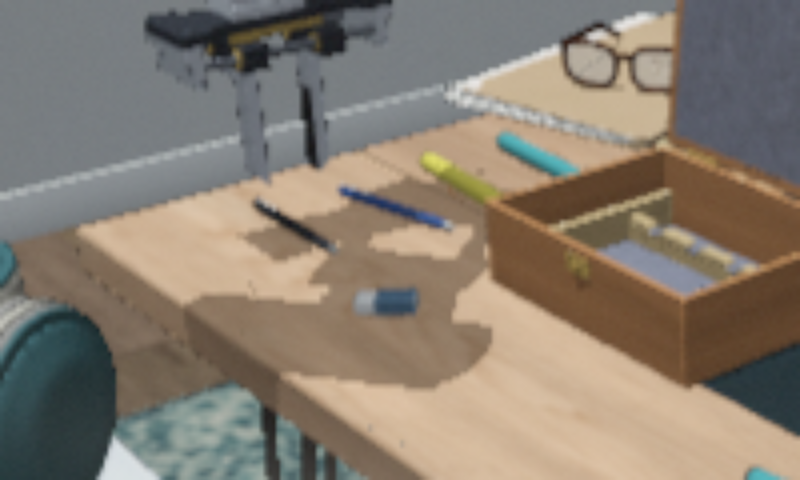

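```bash
python3 - <<'E'
from h import *
p=telemetry.current_ee_pos()
g=r.move_l([.391,.367,.0268],vel=.1,guard=10);print(g,telemetry.current_ee_pos(),telemetry.current_wrist_force())
c,im=snap("wrist","p5"); snap("scene","p5s")
g=r.move_l([.391,.367,.0215],vel=.02,guard=5);print(g,telemetry.current_ee_pos(),telemetry.current_wrist_force())
if g: 
    q=telemetry.current_ee_pos(); r.move_l([q[0],q[1],q[2]+.0008],vel=.02)
gripper_to(.0,10); print(opn(),telemetry.current_ee_pos()); snap("scene","p6s");c,im=snap("wrist","p6")
a=cv2.imread("pics/p5s.png");s=cv2.imread("pics/p6s.png")
cv2.imwrite("pics/p56.png",cv2.resize(np.hstack([a[190:270,160:260],s[190:270,160:260]]),None,fx=4,fy=4))
E
```

```text
False [0.39089157 0.36693027 0.02697855] [0.86368682 0.13184522 0.19669415]
False [0.39087386 0.36692342 0.02135494] [ 0.15574014  0.86900097 -0.08098308]
0.0005609034836465917 [0.39101362 0.36699767 0.02150114]
```

View pics/p56.png

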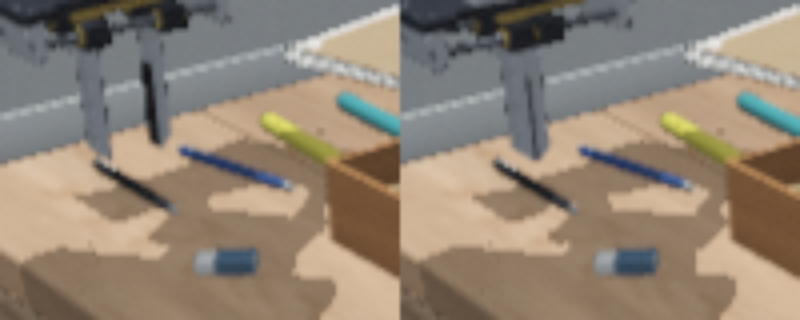

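View pics/p6.png

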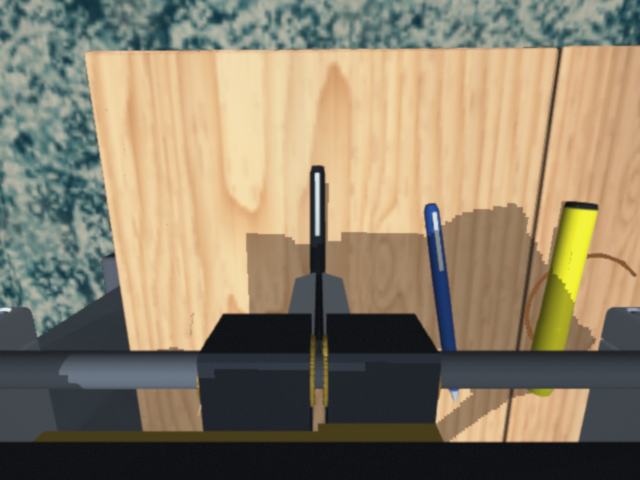

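In the scene view the fingertips still hang well above the pen at TCP z = 0.0215, which doesn't fit the stated 25 mm nose. I'll measure the true tip height.

```bash
python3 - <<'E'
from h import *
c=vision.get_calibration("scene")
for z in (-.004,.0,.01,.02,.03,.04): print(z,proj(c,[.391,.367,z]))
print(proj(c,[[.391,.298,.005],[.389,.434,.005]]))
print(r.nose_length)
gripper_to(.04,25)
g=r.move_l([.391,.367,.002],vel=.02,guard=4);print(g,telemetry.current_ee_pos(),telemetry.current_wrist_force(),telemetry.current_t())
snap("scene","p7s")
s=cv2.imread("pics/p7s.png");cv2.imwrite("pics/p7.png",cv2.resize(s[180:280,120:280],None,fx=4.5,fy=4.5))
E
```

```text
-0.004 [192.69893684 238.93389773]
0.0 [192.56806643 237.7939313 ]
0.01 [192.23966078 234.93330426]
0.02 [191.90948714 232.057277  ]
0.03 [191.57753122 229.16572482]
0.04 [191.24377853 226.25852168]
[[202.86857447 243.05762643]
 [182.29651358 230.41302287]]
0.025
False [0.39113841 0.36707833 0.00211955] [ 0.1550417  -0.46691896  0.09900512] 23.1583
```

View pics/p7.png

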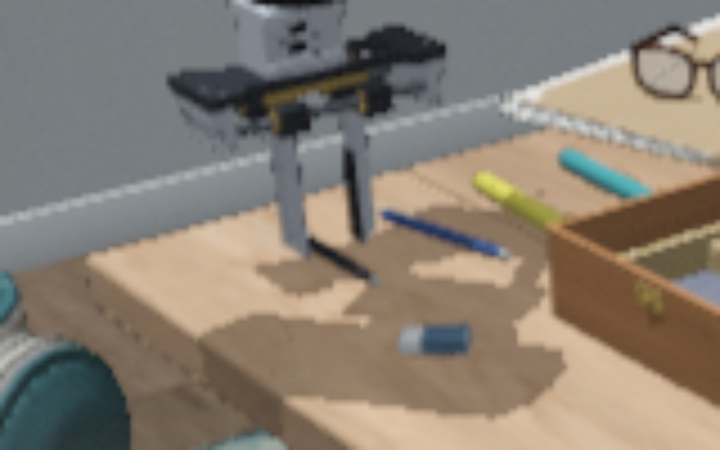

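```bash
python3 - <<'E'
from h import *
g=r.move_l([.391,.367,-.025],vel=.02,guard=4);p=telemetry.current_ee_pos();print(g,p,telemetry.current_wrist_force(),telemetry.current_t(),telemetry.current_joints())
c,im=snap("wrist","p8");snap("scene","p8s")
s=cv2.imread("pics/p8s.png");cv2.imwrite("pics/p8z.png",cv2.resize(s[180:280,120:280],None,fx=4.5,fy=4.5))
E
```

```text
True [ 0.39106094  0.36703148 -0.00762527] [-0.20357623 -1.1307628   4.88451329] 23.875 [ 6.23960369e-01  4.15486592e-01  1.87256609e+00 -2.25462522e-05
  8.53539272e-01  6.03976992e-01]
```

View pics/p8z.png

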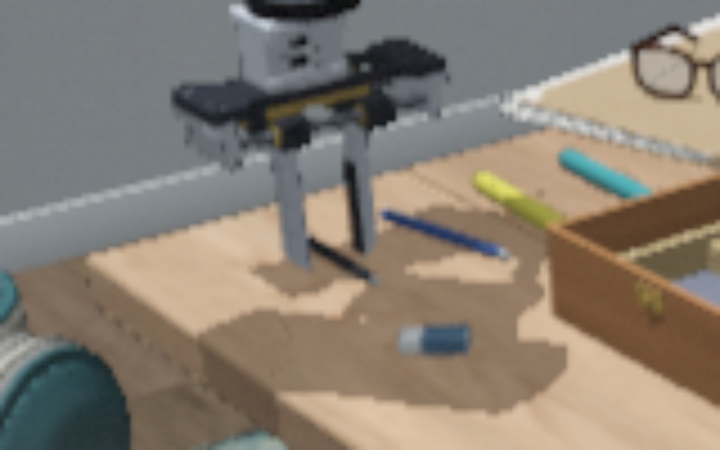

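Contact comes at TCP z = -0.0076, so the real fingertips sit about 7.5 mm behind the TCP rather than 25 mm ahead. The wrist-image geometry gives the same value. I'll use this measured offset and grip again.

```bash
sed -i 's/^CH=/TZ=-.0076  # TCP z when fingertips touch z=0 (measured)\nCH=/' h.py; cat >> h.py <<'E'
def grab(f=25,lift=.10):
    gripper_to(0.0,f); p=telemetry.current_ee_pos()
    print('grasp',np.round(p,4),'open',round(opn(),4))
    r.move_l([p[0],p[1],lift],vel=.2); print('lifted open',round(opn(),4),'t',round(telemetry.current_t(),1))
E
python3 - <<'E'
from h import *
r.move_l([.391,.367,TZ+.0012],vel=.02); grab()
xy=above(.069,.17); r.move_l([*xy,.09],vel=.2); print(opn())
c,im=snap("wrist","p9"); print(proj(c,np.array([[*chest(-.04,.069),.025],[*chest(-.04,.023),.025]])),telemetry.current_t())
E
```

```text
grasp [ 0.391   0.367  -0.0064] open 0.0094
lifted open 0.0093 t 25.5
0.00921837474722874
[[317.64860694 200.82099734]
 [254.33837351 200.7651915 ]] 28.425
```

View pics/p9.png

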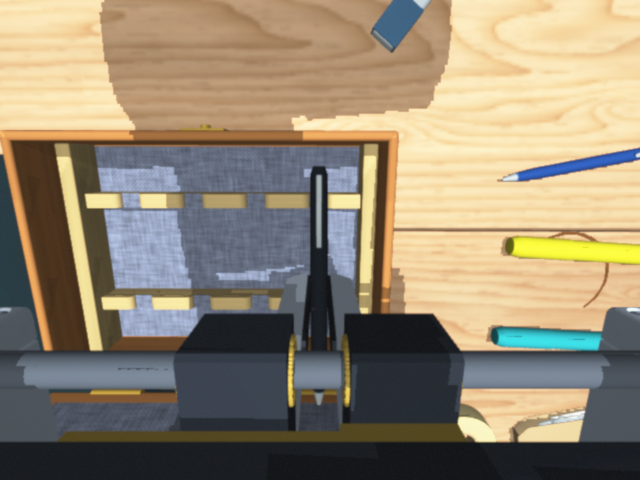

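```bash
cat >> h.py <<'E'
def place(y,z,op=.024,x=0,tol=.001,up=.17,stop=6):
    """lower held thing at chest (x,y) to TCP z, release"""
    xy=chest(x,y); r.move_l([*xy,z+.02],vel=.15); 
    g=r.move_l([*xy,z+tol],vel=.04,guard=stop); p=telemetry.current_ee_pos()
    print('place',np.round(p,4),'guard',g,'open',round(opn(),4),'F',np.round(telemetry.current_wrist_force(),1))
    gripper_to(op,25); r.move_l([p[0],p[1],p[2]+.08],vel=.15)
    r.move_l([p[0],p[1],up],vel=.3); print('t',round(telemetry.current_t(),1))
E
python3 - <<'E'
from h import *
c=vision.get_calibration("wrist"); print(plane(c,(319,167),.1014),plane(c,(319,405),.1014),chest(0,.069))
place(.069,-.0064+.020)
E
```

```text
[0.47918304 0.13778127 0.1014    ] [0.61705023 0.14223282 0.1014    ] [0.54404755 0.13886642]
place [0.544  0.1389 0.0144] guard False open 0.0091 F [0.3 0.7 0.1]
t 31.1
```

```bash
python3 - <<'E'
from h import *
pick((.4712,.3495),1.80,TZ+.0012,lift=.10)
xy=above(.023,.17); print(opn()); r.move_l([*xy,.09],vel=.2)
c,im=snap("wrist","q1"); print(opn(),telemetry.current_t())
E
```

```text
grasp [ 0.4706  0.3488 -0.0076] guard True open 0.0092
lifted open 0.0094 t 35.0
0.009366057737984072
0.009019784255279589 37.8083
```

View pics/q1.png

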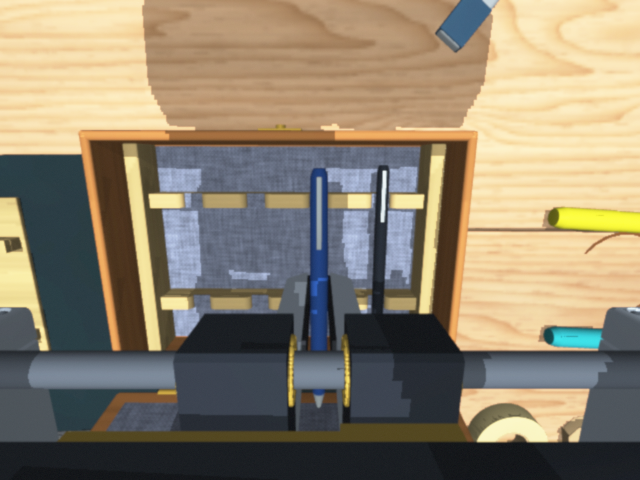

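The blue pen is held over its notch at (319,200), and the black pen lies seated at (380,200).

```bash
python3 - <<'E'
s=open('h.py').read()
s=s.replace("g=r.move_l([*xy,z],vel=.12,guard=12)","r.move_l([*xy,z+.015],vel=.15); g=r.move_l([*xy,z],vel=.04,guard=8)")
open('h.py','w').write(s)
E
python3 - <<'E'
from h import *
place(.023,-.0072+.020)
pick((.3592,-.2462),1.803,TZ+.0014,lift=.10)
xy=above(-.069,.17); print(opn()); r.move_l([*xy,.09],vel=.2)
c,im=snap("wrist","q2"); print(opn(),telemetry.current_t())
E
```

```text
place [0.5454 0.0929 0.0136] guard False open 0.0094 F [ 0.3 -0.4 -0.8]
t 40.5
grasp [ 0.3592 -0.2463 -0.0061] guard False open 0.0092
lifted open 0.0096 t 44.8
0.009064319023954607
0.008781235007763705 46.9917
```

View pics/q2.png

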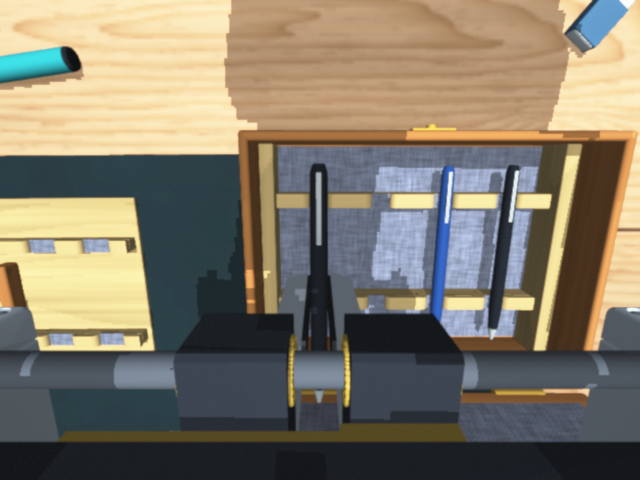

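The third pen is over its notch and the other two are seated. I'll place it, then look at the divider again.

```bash
python3 - <<'E'
from h import *
import pickle
place(-.069,-.0061+.020)
xy=chest(0,0); r.move_to([xy[0]-.03,xy[1],.25],down(CY+np.pi/2)); gripper_to(.094,25); snap("wrist","q3")
r.move_to([.56,-.25,.22],down(np.pi/2)); c,im=snap("wrist","q4"); pickle.dump((c,im),open("q4.pkl","wb"))
print([(d['at'],d['score']) for d in models.mark_of("divider_grip","wrist")])
cv2.imwrite("pics/q4z.png",cv2.resize(im[140:340,200:430,::-1],None,fx=3.4,fy=3))
print(telemetry.current_t())
E
```

```text
place [0.5483 0.0009 0.0147] guard False open 0.0092 F [-0.   0.2 -1. ]
t 49.7
[([0.5967, -0.2491, 0.0142], 0.6)]
52.7333
```

View pics/q3.png

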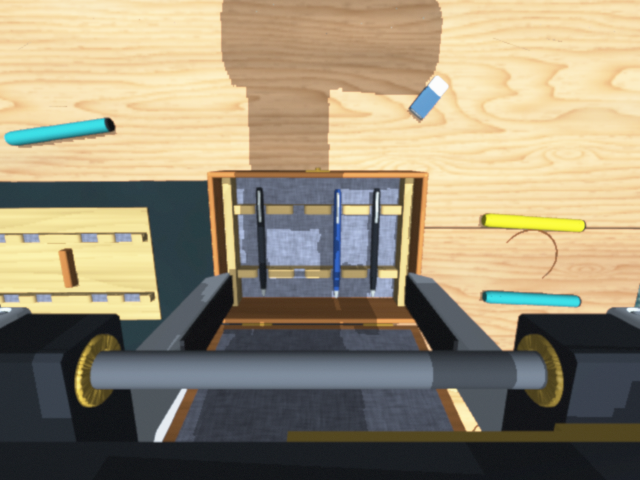

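View pics/q4.png

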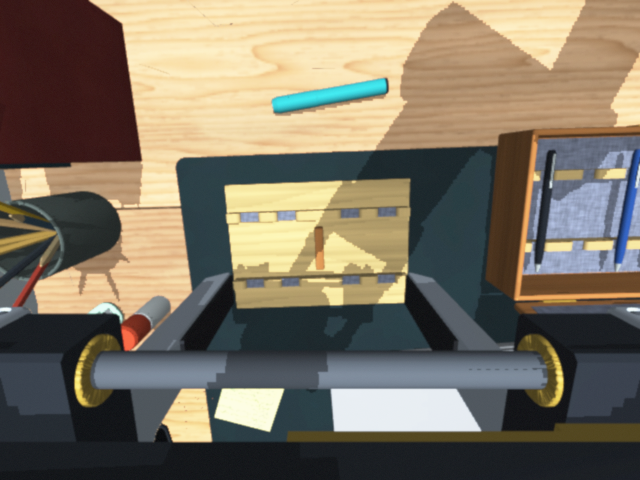

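The pens are seated at columns 262, 337 and 375. The divider shows at rows 180–308 with its ridge at (319,248).

```bash
python3 - <<'E'
from h import *
import pickle
from scipy.optimize import least_squares
np.set_printoptions(precision=4,suppress=True)
c,im=pickle.load(open("q4.pkl","rb"))
loc=np.array([[-.076,-.106,.004],[-.076,.106,.004],[.076,.106,.004],[.076,-.106,.004]]+[[-.04,y,.0165] for y in (-.078,-.036,.036,.078)]+[[.04,y,.0165] for y in (-.078,-.036,.036,.078)]+[[-.025,0,.018],[.025,0,.018]])
px=np.array([(224,185),(410,179),(405,304),(237,308),(249,217),(287,216),(349.5,213),(387,212),(254,285),(290,283),(351,281),(386.5,279),(319,227),(320.5,269.5)])
W=lambda p:R.from_euler('z',p[2]).apply(loc)+[p[0],p[1],p[3] if len(p)>3 else 0]
f=lambda p:(proj(c,W(p))-px).ravel()
for p0 in ([.595,-.248,0],[.595,-.248,0,0]):
    s=least_squares(f,p0,loss='soft_l1'); print(s.x,np.abs(f(s.x)).mean(),f(s.x).reshape(-1,2).round(1).tolist())
E
```

```text
[ 0.5931 -0.2473  0.0354] 0.5190346642666555 [[0.6, 0.1], [-0.2, -0.3], [1.3, -1.5], [-0.4, -0.1], [0.4, 0.2], [-0.6, -0.1], [0.3, 0.8], [-0.1, 0.5], [0.9, -1.4], [0.2, -0.6], [-0.3, -0.5], [-0.5, 0.3], [-0.5, 1.1], [-0.5, 0.3]]
[ 0.5928 -0.2473  0.0356  0.0014] 0.4867722522597475 [[0.2, -0.0], [0.1, -0.5], [1.5, -1.3], [-0.6, 0.2], [0.2, 0.1], [-0.8, -0.2], [0.4, 0.7], [0.2, 0.4], [0.7, -1.2], [0.1, -0.4], [-0.2, -0.4], [-0.2, 0.5], [-0.5, 1.1], [-0.5, 0.5]]
```

View pics/q4z.png

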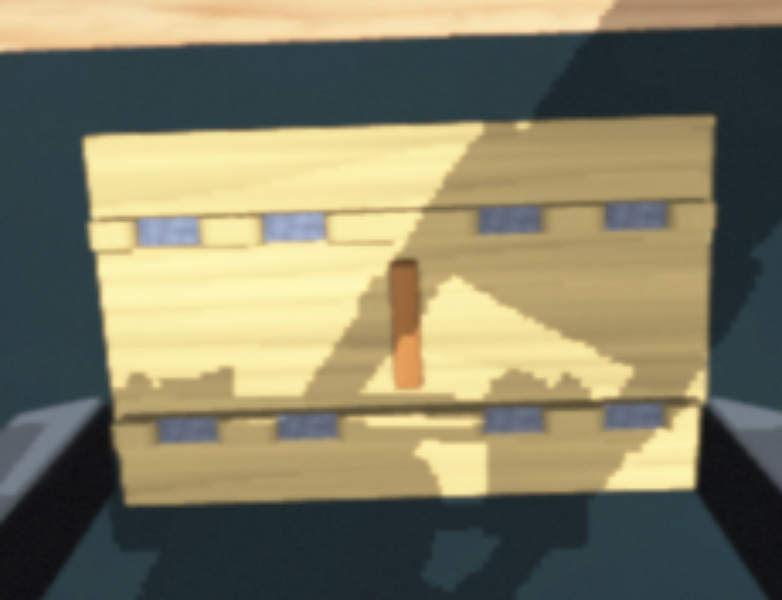

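```bash
python3 - <<'E'
from h import *
D=(.593,-.2475); dy=.0355
gripper_to(.04,50); r.move_to([*D,.08],down(dy+np.pi/2)); r.move_l([*D,TZ+.022],vel=.15); print(r.move_l([*D,TZ+.006],vel=.04,guard=6)); print(telemetry.current_ee_pos())
gripper_to(0,50); p=telemetry.current_ee_pos(); print(p,opn())
r.move_l([p[0],p[1],.05],vel=.08); print(opn()); r.move_l([.52,p[1],.16],vel=.2); print(opn())
xy=chest(0,0); r.move_l([xy[0]-.03,xy[1],.16],rot=down(CY+np.pi/2),vel=.2); print(opn())
r.move_l([*xy,.13],vel=.15)
snap("wrist","d1"); snap("scene","d1s"); print(opn(),telemetry.current_t())
E
```

```text
True
[ 0.59274776 -0.24735637 -0.00205337]
[ 0.59287954 -0.24759938 -0.00205844] 0.009493789178308024
0.009459783496626089
0.009274043229298822
0.009603962333167314
0.009476116533724682 59.8417
```

View pics/d1.png

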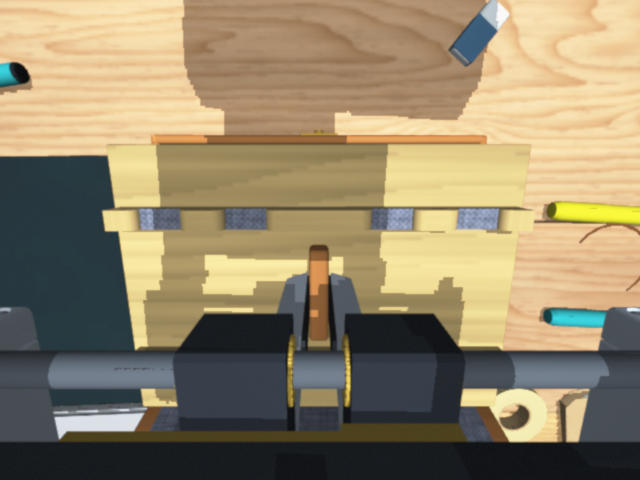

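View pics/d1s.png

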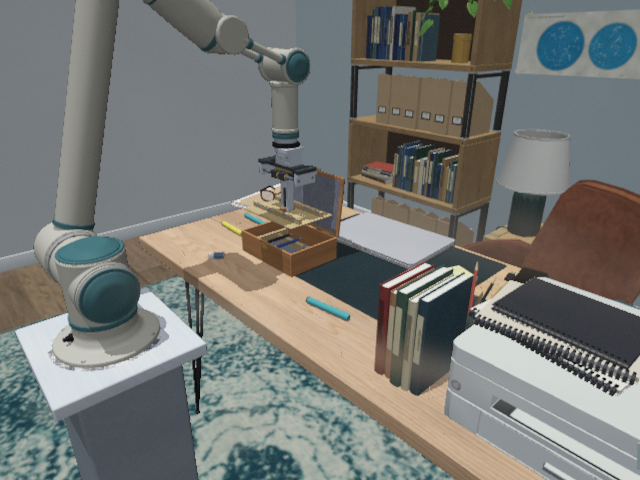

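```bash
python3 - <<'E'
from h import *
c=vision.get_calibration("wrist"); p=telemetry.current_ee_pos(); 
for u in ((107,144),(531,144),(319,144)): 
    P=plane(c,u,p[2]-TZ); print(P, R.from_euler('z',-CY).apply(P-[*CH,0]))
# chest front rim outer edge
for u in ((152,135),(486,135)):
    P=plane(c,u,.068); print(R.from_euler('z',-CY).apply(P-[*CH,0]))
E
```

```text
[ 0.47283723 -0.03719198  0.13791387] [-0.07666779 -0.10475131  0.13791387]
[0.46625383 0.17320339 0.13791387] [-0.07668471  0.10574703  0.13791387]
[0.46954435 0.06804348 0.13791387] [-0.07667626  0.00053565  0.13791387]
[-0.08527912 -0.11394759  0.068     ]
[-0.08529419  0.1150427   0.068     ]
```

The measured edges show the board about 1 mm too far forward relative to the chest rim, and the y error is 0. I'll shift it +0.8 mm and lower it.

```bash
python3 - <<'E'
from h import *
xy=chest(.0008,0); r.move_l([*xy,.075],vel=.15); 
g=r.move_l([*xy,.0294+.0005],vel=.03,guard=6); p=telemetry.current_ee_pos(); print(g,p,opn(),telemetry.current_wrist_force())
snap("wrist","d2")
E
```

```text
False [0.54716982 0.06993561 0.03008314] 0.009505270384085213 [-0.16955475  0.55146814 -0.99528998]
```

View pics/d2.png

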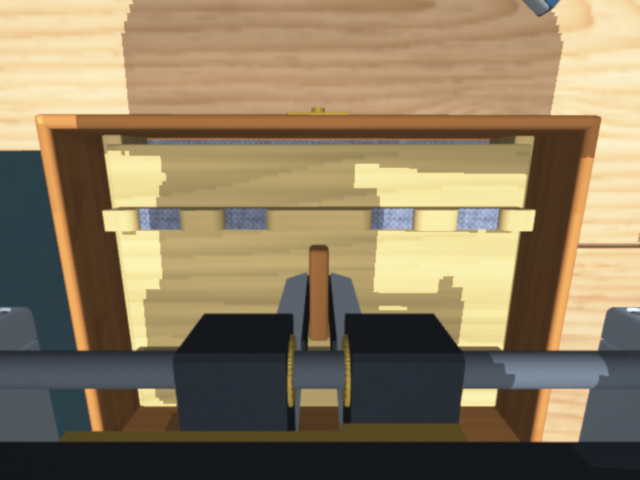

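```bash
python3 - <<'E'
from h import *
import pickle
xy=chest(.0008,0); g=r.move_l([*xy,.024],vel=.015,guard=3); p=telemetry.current_ee_pos(); print(g,p,opn(),telemetry.current_wrist_force())
gripper_to(.03,25); r.move_l([p[0],p[1],.10],vel=.12); r.move_l([p[0]-.03,p[1],.2],vel=.3); gripper_to(.094,25)
c,im=snap("wrist","d3"); pickle.dump((c,im),open("d3.pkl","wb"));snap("top","d3t"); print(telemetry.current_t())
a=cv2.imread("pics/d3t.png"); cv2.imwrite("pics/d3tz.png",cv2.resize(a[150:350,80:460],None,fx=2.1,fy=2.1))
cv2.imwrite("pics/d3z.png",cv2.resize(im[150:350,200:440,::-1],None,fx=3.3,fy=3))
E
```

```text
True [0.54728004 0.06993809 0.02935946] 0.009287045719859837 [0.09853666 0.2611424  3.95152471]
65.2417
```

View pics/d3.png

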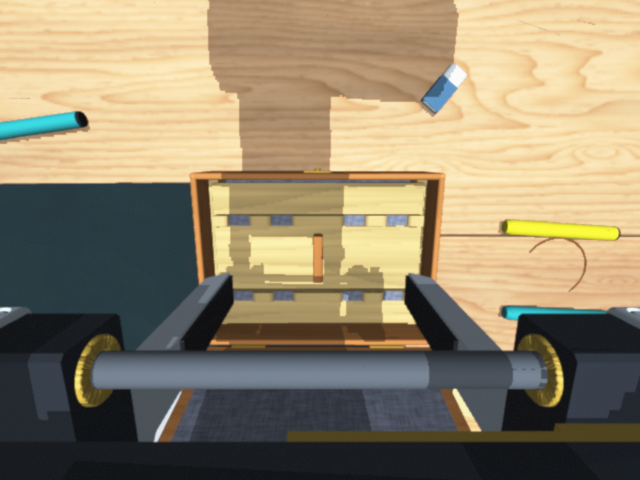

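View pics/d3z.png

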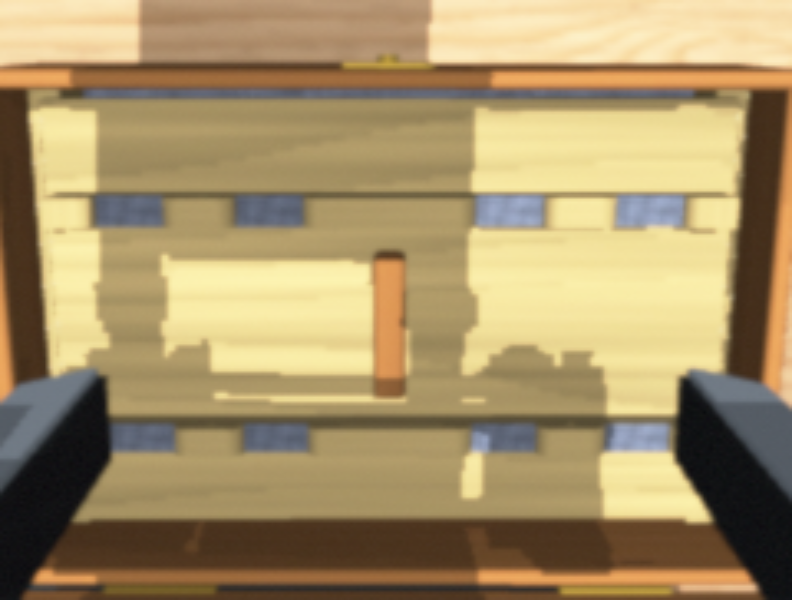

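View pics/d3tz.png

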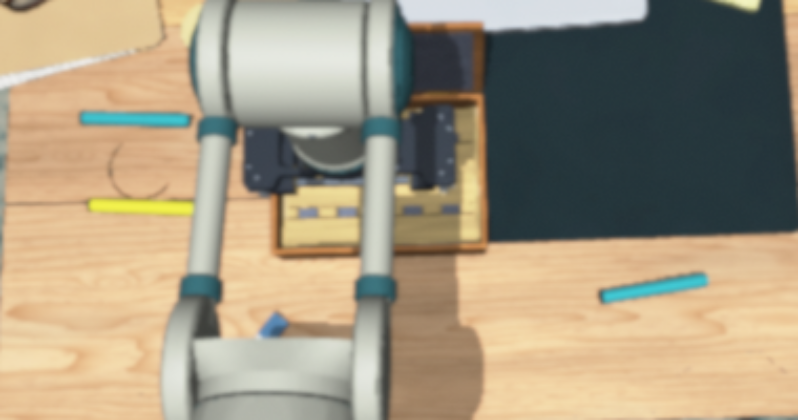

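The divider lies level on the ledges, with contact at the predicted height. Now I'll check the notch positions and whether any markers have moved.

```bash
python3 - <<'E'
from h import *
import pickle
from scipy.optimize import least_squares
np.set_printoptions(precision=4,suppress=True)
c,im=pickle.load(open("d3.pkl","rb"))
ys=(-.078,-.036,.036,.078)
loc=np.array([[-.04,y,.033+.0165] for y in ys]+[[.04,y,.033+.0165] for y in ys])
px=np.array([(200+x/3.3,150+y/3) for x,y in ((128,211),(269,211),(510,211),(651,211),(142,438),(276,438),(506,438),(640,437))])
W=lambda p:R.from_euler('z',p[2]).apply(loc)+[p[0],p[1],0]
f=lambda p:(proj(c,W(p))-px).ravel()
s=least_squares(f,[.547,.07,.03]); print(s.x,f(s.x).reshape(-1,2).tolist())
print(seg(c,im,(495,215,630,245),'yellow',.0085))
print(proj(c,[[.539,.354,.0085],[.6178,.354,.0085],[.4264,-.239,.0085]]))
ct=vision.get_calibration("top"); print(proj(ct,[[.539,.354,.0085],[.6178,.354,.0085],[.4264,-.239,.0085]]))
E
```

```text
[0.5466 0.071  0.0341] [[0.04267175399183998, -0.06151976451565133], [0.01367760269192786, -0.16144595677542384], [0.2081325147154871, -0.33281284753439877], [0.21147385172764643, -0.43281471409144956], [0.21665223850536108, 0.34188555871554627], [0.04505974162680104, 0.2573029134259741], [-0.3108309296417815, 0.11225211480069675], [-0.4534270037275405, 0.36094214681872927]]
(array([0.5164, 0.338 ]), np.float64(1.5385640201514965), 129.0069580078125, 15.237920761108398, array([0.5163, 0.3386]))
[[569.7775 250.1368]
 [556.1171 314.6842]
 [ 22.942  127.5053]]
[[141.7619 238.6335]
 [143.6774 206.2924]
 [391.3992 286.8659]]
```

The yellow marker has been knocked to about (0.516, 0.339). I'll get a fresh look at the left side before gripping.

```bash
cat >> h.py <<'E'
CH=np.array([.5468,.0705]); CY=.0325
E
python3 - <<'E'
from h import *
import pickle
r.move_to([.56,.34,.22],down(np.pi/2)); gripper_to(.094,25); c,im=snap("wrist","e1"); pickle.dump((c,im),open("e1.pkl","wb")); print(telemetry.current_t())
print(seg(c,im,(150,150,450,300),'yellow',.0085)); print(seg(c,im,(232,200,410,335),'teal',.0085))
E
```

```text
66.575
(array([0.51645442, 0.33525545]), np.float64(1.5402341803038238), 119.85923767089844, 14.808149337768555, array([0.51617932, 0.33710141]))
(array([0.6177887 , 0.35277282]), np.float64(1.5511276323054728), 121.69865417480469, 14.517060279846191, array([0.61772278, 0.35325958]))
```

View pics/e1.png

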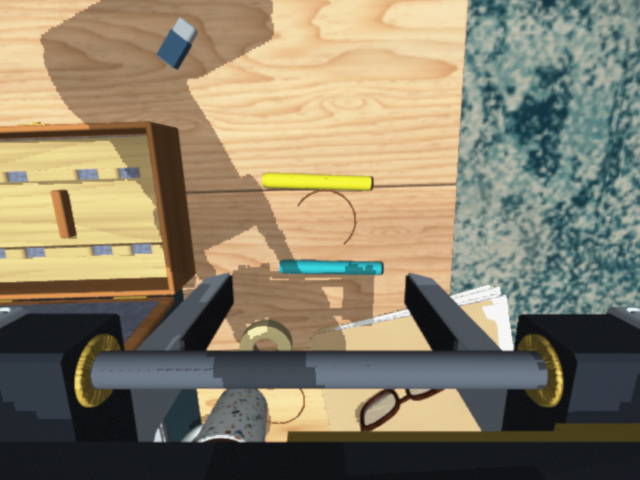

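```bash
python3 - <<'E'
from h import *
pick((.5164,.3372),1.540,TZ+.002,open_=.05,lift=.13)
xy=above(.078,.19); print(opn()); r.move_l([*xy,.12],vel=.2)
c,im=snap("wrist","e2"); print(opn(),telemetry.current_t())
E
```

```text
grasp [ 0.5164  0.3372 -0.0055] guard False open 0.0168
lifted open 0.017 t 71.3
0.016803453330374807
0.017181084252640533 74.1
```

View pics/e2.png

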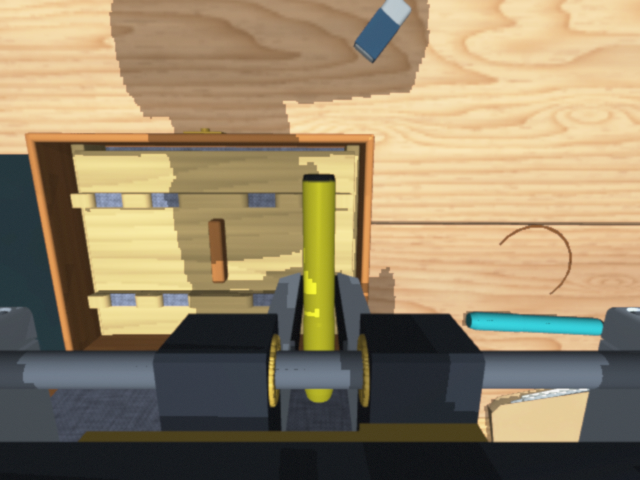

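```bash
python3 - <<'E'
from h import *
place(.078,-.0055+.047,op=.027,up=.19)
pick((.6178,.3535),1.552,TZ+.002,open_=.05,lift=.13)
r.move_l([.52,.34,.19],vel=.25)
xy=above(.036,.19); print(opn()); r.move_l([*xy,.12],vel=.2)
c,im=snap("wrist","e3"); print(opn(),telemetry.current_t())
E
```

```text
place [0.5442 0.1484 0.0423] guard False open 0.0168 F [-0.5 -0.4  0.3]
t 76.7
grasp [ 0.6178  0.3535 -0.0055] guard False open 0.017
lifted open 0.0168 t 81.4
0.016869228270551127
0.016981363967988106 84.8917
```

View pics/e3.png

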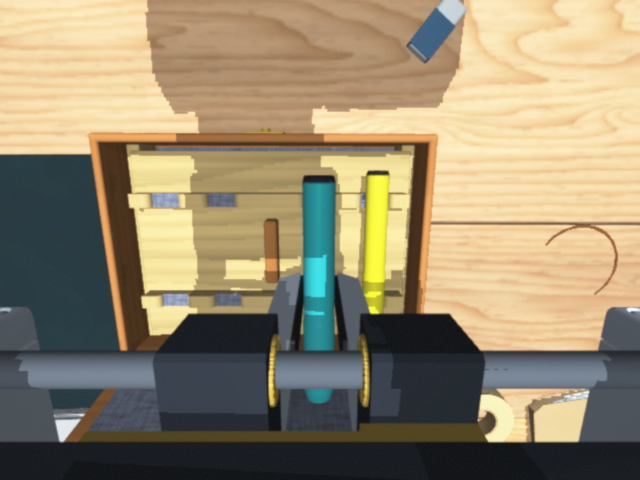

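The teal marker is over the +36 notch. The yellow marker lies in its notch at (377,190).

```bash
python3 - <<'E'
from h import *
import pickle
place(.036,-.0055+.047,op=.026,up=.19)
r.move_to([.45,-.22,.22],down(np.pi/2)); gripper_to(.07,25)
c,im=snap("wrist","e4"); print(seg(c,im,(150,100,500,300),'teal',.0085),telemetry.current_t())
E
```

```text
place [0.5456 0.1065 0.0423] guard False open 0.0174 F [ 0.7 -0.8  0.5]
t 87.5
(array([ 0.42599297, -0.23782425]), np.float64(1.7389245311102879), 122.0849838256836, 14.62626838684082, array([ 0.42615399, -0.23767545])) 89.6667
```

View pics/e4.png

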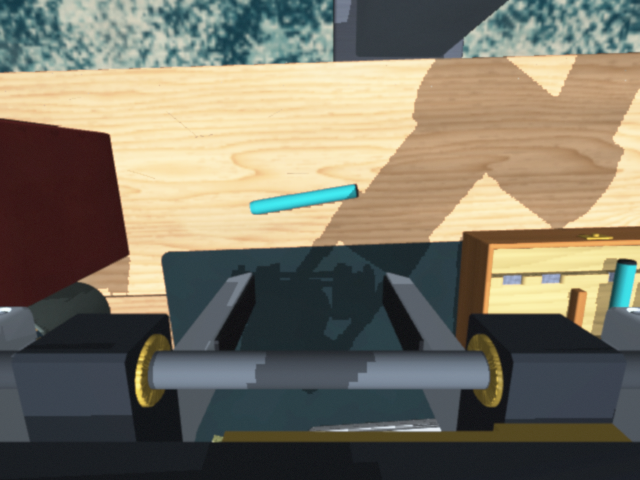

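The last teal marker sits at (304,198), and nothing has moved it.

```bash
python3 - <<'E'
from h import *
pick((.4262,-.2382),1.739,TZ+.002,open_=.05,lift=.13)
xy=above(-.036,.19); print(opn()); r.move_l([*xy,.12],vel=.2)
c,im=snap("wrist","e5"); print(opn(),telemetry.current_t())
E
```

```text
grasp [ 0.4263 -0.2382 -0.0055] guard False open 0.0169
lifted open 0.0169 t 93.9
0.017206875682944527
0.016901686373682945 96.0667
```

View pics/e5.png

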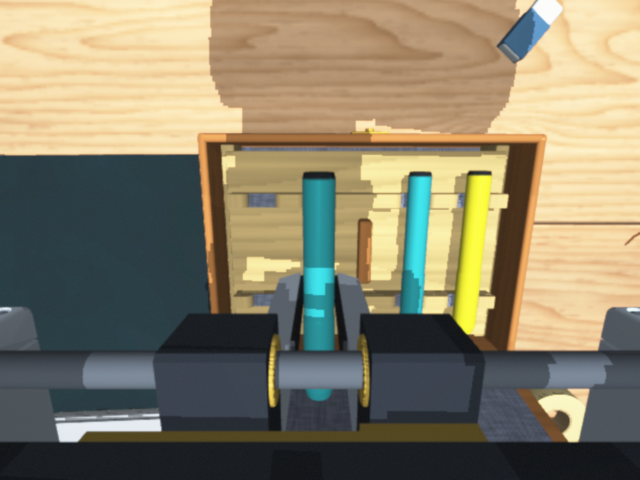

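```bash
python3 - <<'E'
from h import *
place(-.036,-.0055+.047,op=.026,up=.19)
p=telemetry.current_ee_pos(); r.move_to([chest(-.03,.03)[0],chest(0,.03)[1],.25],down(CY+np.pi/2)); gripper_to(.094,25)
c,im=snap("wrist","f1"); cv2.imwrite("pics/f1z.png",cv2.resize(im[150:350,200:440,::-1],None,fx=3.3,fy=3)); print(telemetry.current_t())
print([(d['at'],d['score']) for d in models.mark_of("lid_edge","wrist")],[(d['at'],d['score']) for d in models.mark_of("lid_hinge","wrist")])
E
```

```text
place [0.5479 0.0345 0.0423] guard False open 0.0168 F [ 0.2  0.2 -0.5]
t 98.7
100.3167
[] []
```

View pics/f1z.png

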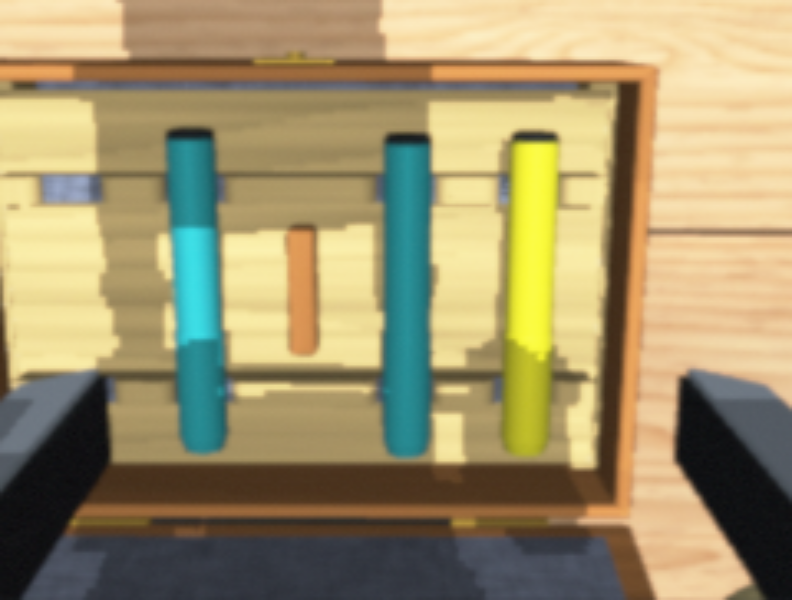

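All three markers sit in their notch pairs, with notch seams visible beside each one. Next I'll close the lid with shut fingertips from behind, following its arc.

```bash
cat > lid.py <<'E'
from h import *
ax=R.from_euler('z',CY).apply([1,0,0])[:2]
H=chest(.086,0); Hz=.068
def tcp(th,d,pen=0.0):
    sx=-d*np.cos(th)+(.009-pen)*np.sin(th); sz=Hz+d*np.sin(th)+(.009-pen)*np.cos(th)
    xy=H+ax*(sx+.008*1.0)
    return [*xy,sz+TZ]
E
python3 - <<'E'
from lid import *
p=telemetry.current_ee_pos()
gripper_to(0,25)
r.move_l([p[0],p[1],.40],vel=.3)
q=down(CY+np.pi/2)
s=np.array(tcp(1.80,.150)); s[:2]+=ax*.03; print(s, tcp(1.73,.15),tcp(.9,.15),tcp(0,.15))
r.move_to([s[0]+.02,s[1],.40],q)
print(r.move_l(s,vel=.2,guard=8)); snap("scene","l1"); snap("wrist","l1w");print(telemetry.current_t())
E
```

```text
[0.71355684 0.07592151 0.20443233] [np.float64(0.6733990950687786), np.float64(0.07461591983856615), np.float64(0.20707628794930968)] [np.float64(0.554604323472975), np.float64(0.0707537298532154), np.float64(0.18349352615855852)] [np.float64(0.4908295723968754), np.float64(0.06868032037891285), np.float64(0.0694)]
False
104.6
```

View pics/l1.png

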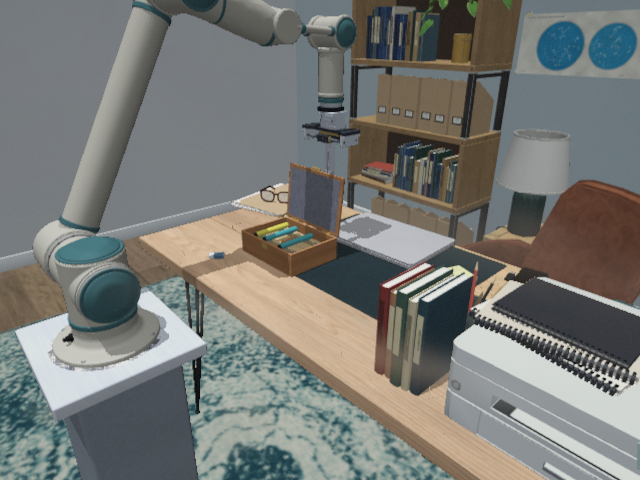

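View pics/l1w.png

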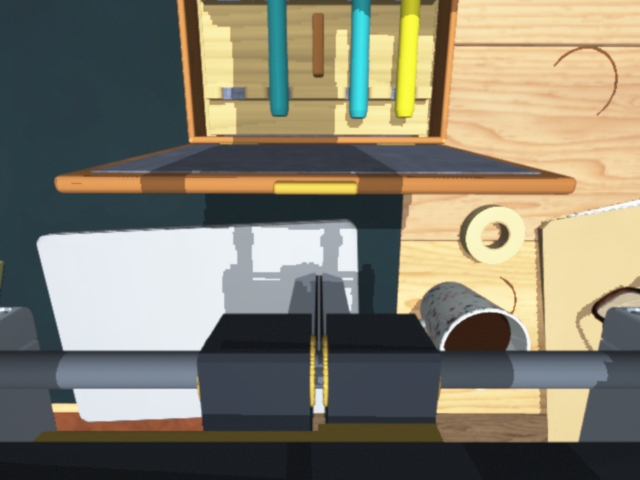

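The fingertips are clear behind the lid edge, with the tab at (316,187). Pushing it shut now.

```bash
python3 - <<'E'
from lid import *
hit=False
for th in [1.75,1.6,1.45,1.3,1.15,1.0,.85,.7,.55,.4,.27,.14,.05]:
    hit=r.move_l(tcp(th,.152),vel=.09,guard=25)
    F=telemetry.current_wrist_force(); print(th,hit,np.round(F,1),np.round(telemetry.current_ee_pos(),3))
    if hit or np.linalg.norm(F)>25: break
else:
    snap("scene","l2"); print(r.move_l(tcp(-.03,.152),vel=.03,guard=10),telemetry.current_ee_pos(),telemetry.current_wrist_force())
    snap("scene","l2")
print(telemetry.current_t())
E
```

```text
1.75 False [0.6 0.2 0.1] [0.677 0.075 0.209]
1.6 False [0.5 0.4 0.5] [0.654 0.074 0.212]
1.45 False [-0.   1.3  0.3] [0.631 0.073 0.212]
1.3 False [-1.1  0.6  0.7] [0.609 0.073 0.209]
1.15 False [ 0.3 -0.  -0.1] [0.587 0.072 0.203]
1.0 False [0.3 0.1 0.3] [0.566 0.071 0.193]
0.85 False [0.5 0.1 1.1] [0.547 0.071 0.181]
0.7 False [-0.2 -0.2  0.1] [0.53  0.07  0.165]
0.55 False [-0.2 -0.8  0.1] [0.516 0.069 0.148]
0.4 False [ 0.8  0.3 -0.2] [0.504 0.069 0.128]
0.27 False [-0.2 -0.7  0.5] [0.497 0.069 0.11 ]
0.14 False [-0.1  0.1 -0.6] [0.492 0.069 0.091]
0.05 False [-0.5 -0.1  0.3] [0.489 0.069 0.077]
True [0.48969948 0.06861334 0.06877864] [-1.53895682  0.83901685  6.13252544]
110.2583
```

```bash
python3 - <<'E'
from lid import *
p=telemetry.current_ee_pos(); print(r.move_l([p[0],p[1],.055],vel=.02,guard=12),telemetry.current_ee_pos(),telemetry.current_wrist_force())
r.move_l([p[0],p[1],.2],vel=.2); r.move_l([p[0]-.08,p[1],.25],vel=.25); gripper_to(.094,25)
c,im=snap("wrist","m1"); snap("scene","m1s"); print(telemetry.current_t())
np.set_printoptions(precision=4,suppress=True)
print([(d['at'],d['score']) for d in models.mark_of("lid_edge","wrist")])
cor=np.array([[*chest(-.086,.116),.077],[*chest(-.086,-.116),.077]]); print(proj(c,cor)); cor[:,2]=.08; print(proj(c,cor))
s=cv2.imread("pics/m1s.png");cv2.imwrite("pics/m1z.png",cv2.resize(s[170:310,170:370],None,fx=4,fy=4))
E
```

```text
True [0.48968554 0.06862625 0.0688142 ] [-0.7906588  -0.39790769  5.44297934]
113.3917
[([0.4637, 0.0704, 0.0699], 0.73)]
[[422.3712 272.2265]
 [209.2348 272.0677]]
[[423.1739 273.1137]
 [208.3862 272.9533]]
```

View pics/m1.png

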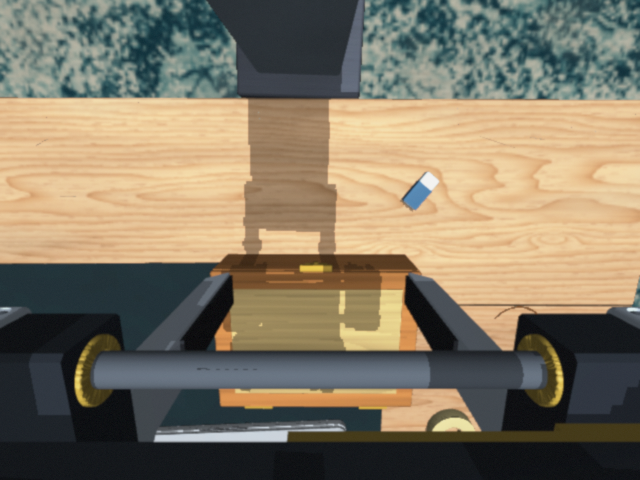

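View pics/m1z.png

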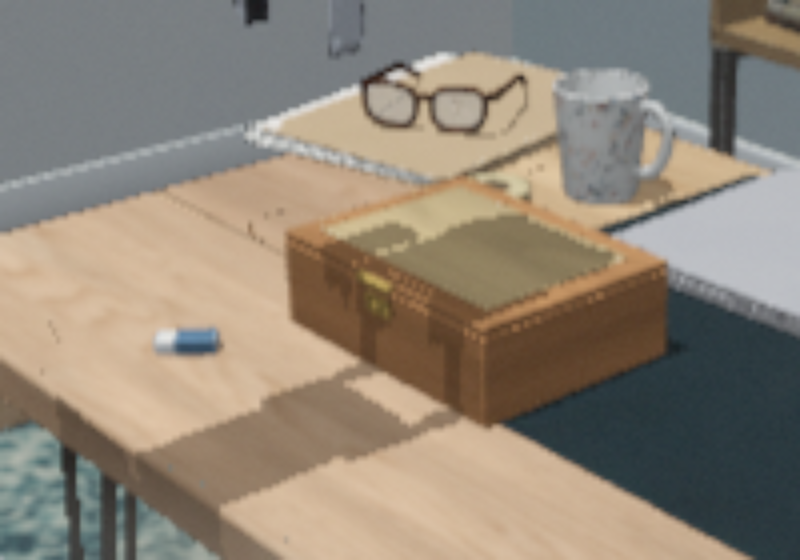

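The lid is shut flat on the rim in both views and the arm is clear. Handing in.

```bash
python3 - <<'E'
from h import *
snap("top","fin"); r.hold(0.5); print(r.sign_off(),telemetry.current_t())
E
```

```text
the job is handed in; nothing more can be done
the job is handed in; nothing more can be done
```

View pics/fin.png

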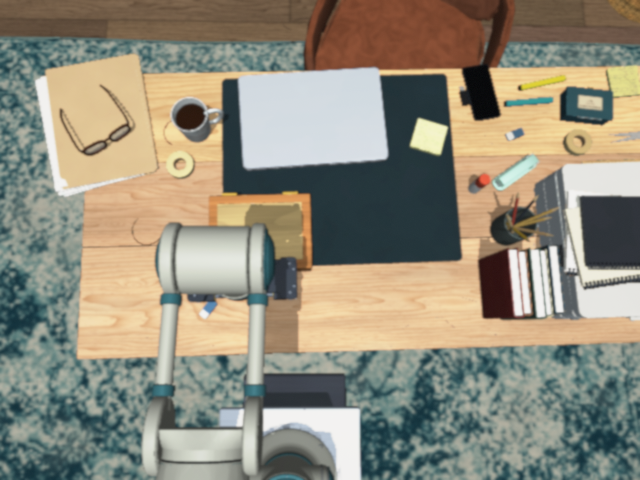

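I packed all three slim pens into the lower notches, put the divider on its ledges and laid all three markers on its rails. I then pushed the lid shut and handed the job in at about 114 s.

**Last checks**
- **Placement:** wrist pictures showed each pen and marker in its own notch pair. The divider touched its ledges at the height I predicted.
- **Lid:** pressing the closed lid met resistance with the fingertips at about 76.4 mm, against 77 mm expected. It looks flat on the rim in the wrist and scene views. The network put the lid edge at 69.9 mm, against about 72.5 mm expected, which is within its stated error.
- **Everything else:** the eraser, tape roll, glue stick and the far-edge items look unmoved in the final top picture.

**What disagreed or failed**
- **Fingertip length:** the stated figure was wrong. The tips touched the desk at TCP z = -7.6 mm, so they sit about 7.5 mm behind the TCP, not 25 mm ahead. My first grasp closed empty above a pen because of this, without moving it. I measured the true offset and used it from then on.
- **Network detections:** the networks missed or mislabelled several pens and markers. I located those from the pictures with my own measurements.
- **Knocked marker:** the yellow marker was knocked about 3 cm during the run, so I measured it again before picking it up.
- **Grip:** I saw no slackening in the opening readings.

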